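# Turn three hose couplings over into the empty tray

## Robot

A 7-joint arm with a two-finger parallel gripper is mounted at the origin on the work surface. World frame = base frame: x ahead of the robot, y to its left, z up, the work surface at z = 0. Lengths are in m, angles in rad, forces in N, time in s.
With the tool pointing down it reaches from about 0.35 to 0.9 m from the base axis. Payload 8.1 kg.
Tool frame: the origin (TCP) lies midway between the tips of the shut fingers; the grasp point (between the pads) lies arm.tcp_to_grasp behind it (arm.tcp_to_grasp is the distance from the TCP to the grasp point, in m); z points along the fingers, y is the line along which they close (so a half turn about z gives the same grasp; the last joint's range is limited). The gripper opens to 92 mm and grips with 3 to 60 N. Pads are 19 mm wide; open, the fingers measure 130 mm over their backs; the gripper's body (75 mm by 190 mm) begins 47 mm behind the grasp point.
Start: joints at [-1.211, 0.434, 0.025, 1.573, -0.012, 1.134, -0.075], TCP at [0.279, 0.559, 0.227] pointing down, gripper open.
Joint ranges: [-2.62, 2.62], [-0.44, 2.09], [-1.27, 1.32], [0.08, 2.57], [-1.32, 4.46], [0.12, 2], [-2.74, 2.74]. Speed limits (rad/s): [2.22, 2.22, 3.01, 3.01, 3.14, 3.14, 3.14].

## Interface

Orientations are given as a rotation vector (axis times angle).
In Python, from cell import observe, get_image, arm gives the robot as it stands. The module is installed in compiled form; this text tells all that it offers.
- The arm moves only by the tool drive_tool, never from a script. Its argument "steps" is a list of rows, each a list of 5 numbers: the closure, from 0 (fully open) to 1 (shut), then the shift along the world's x, y, z in mm, then the turn about the world's z in rad. In form: [[hand, x, y, z, roll], ...]. A call has 1 to 20 rows; each row shifts and turns the commanded pose from where the row before left it; what a row does not reach is not made up. A row lasts 1/12 s, in which the tool goes at most 41.7 mm and 7.16 degrees, less where a joint would pass 70% of its speed; a pose out of reach is approached as far as the arm can. A call with a gripper value outside its range is refused whole. The fingers move at their own pace and stop on an object; "grip_force" is the grip in N (left out, the last holds). Time passes only in rows, so rows that do not move let the fingers close. It gives the time, the measured TCP pose, the force, the opening and the grip force at its end, in the units of the state.
- observe(): the state, without advancing time (a new reading comes with each control period).
- get_image(name): name is "scene" or "top"; returns a dict with "image" (400x640x3 uint8, red, green, blue), "vfov" (degrees; the focal length in pixels is half the picture's height over the tangent of half this angle, whatever the lens; pixels are square), "cx", "cy" (the principal point, pixels), "xyz" and "attitude" of the camera in the world. Camera axes: x right, y down, z forward; pixel columns grow to the right and rows downward; lengths in m; the calibration is good to about 2 mm. A picture is of the moment at which its call begins. There is no depth.
- arm.sign_off(): hands the job in; it is judged then, once.
The state is a dict: "clock": time; "joints": joint angles; "dq": joint speeds; "joint_efforts": joint torques, N m; "position": TCP position; "ee_rot": TCP orientation; "force": force on the tool from outside, world axes, zero at the start; "ft_torque": the same for the moment, N m; "width": opening from 0.0 (shut) to 1.0 (fully open); "gripper_force": force on a finger pad.
Only numpy, scipy, OpenCV 4.12 (cv2) and the standard library are available. Lean on these libraries where they do the work, as an engineer would, in place of code of your own. Each camera call takes 0.05 s, during which the arm holds its last target. There are 200 camera calls.

## Task

A pocketed tray of three hose couplings leans on one face of the wooden V stand, with an empty matching tray already laid face-down on top of it. Tip the closed pair over onto the other face of the V, easing it down without letting it slam, so that the couplings pass into the other tray; then lift off the emptied tray and stand it upright, tab up, in the slotted rack. Leave the newly filled tray seated on the stand with a coupling in each pocket, and do not disturb the bottle, wrench or hammer.

Things in the scene. Friction and masses are not known exactly. Their poses are not given: they have to be found in the camera images.
- stand: fixed wooden V stand: two faces, 120 mm (along x) x 72 mm up the slope, rise at 45 degrees from the V line, one to its +y side, one to its -y side; each ends 51 mm out and 75 mm above the bench. The pair always starts on the +y face and must end on the -y face. Origin on the bench under the middle of the V line, z up. Base board 150 x 150 x 8 mm
- stand_vee (a point): middle of the V line, the bottom corner between the stand's two faces, 24 mm above the bench; its x runs along the V line
- full_tray: grey tray holding the couplings at the start: block 115 (x) x 102 (y) x 24 mm (z). Origin: centre of its flat back; z points out of the pockets, x to its tab. Three pockets 33 (x) x 94 (y) x 18 mm deep, centres at x = -37, 0, 37 mm. 0.13 to 0.23 kg. At the start its back lies on the stand's +y face and its -x edge on the other face, at the V line
- empty_tray: identical tray, same frame, at the start empty and face-down on full_tray, rim to rim, x the same way, z opposed, backs 48 mm apart; its -x edge too rests on the -y face. Pair with couplings about 0.7 kg, not fastened. Trays have 4 mm lips outside the rim (to y = +-56.5 mm), 10 mm above it, which stop the closed pair shifting sideways (1.5 mm play) but let it part along z
- full_tray_tab (a point): grip tab of full_tray, the point to hold it by, 79.5 mm along x from the tray's origin and 4 mm above its back (mid-thickness). The flat tab sticks out of the +x edge from x = 57.5 to 93.5 mm, 40 mm wide along y, 8 mm thick, flush with the back; axes as the tray's
- empty_tray_tab (a point): the same point on the same tab of empty_tray. In the closed pair the two tabs lie one over the other, 48 mm over their outsides, with a 32 mm gap between; they and the trays' upper 43 mm stand free beyond the stand's faces. Squeezing the pair by the tabs alone makes its lower edge gape; squeezed over the tray blocks, inside the rim, it stays shut
- coupling1: aluminium hose coupling, a round spool 90 mm long, 30 mm in diameter with a thinner waist, 0.08 to 0.14 kg; origin at its middle, x along its axis. At the start in the pocket at x = -37 mm of full_tray; turned over, it comes into the pocket at x = -37 mm of empty_tray
- coupling2: aluminium hose coupling, a round spool 90 mm long, 30 mm in diameter with a thinner waist, 0.08 to 0.14 kg; origin at its middle, x along its axis. At the start in the pocket at x = 0 mm of full_tray; turned over, it comes into the pocket at x = 0 mm of empty_tray
- coupling3: aluminium hose coupling, a round spool 90 mm long, 30 mm in diameter with a thinner waist, 0.08 to 0.14 kg; origin at its middle, x along its axis. At the start in the pocket at x = 37 mm of full_tray; turned over, it comes into the pocket at x = 37 mm of empty_tray
- rack: fixed wooden rack, 130 (x) x 90 mm (y): one slot along its x, 44 mm wide between walls 12 mm thick, floor 8 mm and wall tops 64 mm above the bench, ends open. Origin on the bench under the slot's middle, z up. A tray (34 mm thick with its lips: z = 0 to 34 mm) stands in it on its -x edge, tab up, facing either way, and may lean on a wall
- bottle: white bottle, 64 mm wide, 150 mm tall, standing; leave alone. Origin under its middle
- wrench: steel wrench, 180 mm long, lying on the bench; leave alone. Origin at its middle
- hammer: hammer, 220 mm long, lying on the bench; leave alone. Origin at its middle
Things that resemble listed ones, but are neither listed nor needed, are in the scene too. What is shaped like the stand but green or pink is not meant. Leave any orange look-alike of the empty_tray alone.

How it is judged:
By the outcome, as a careful person would: the job done as asked, in the order asked, and still so for the second after the job is handed in, with the robot touching nothing.
It also fails if it takes over 64 s, if anything falls off the work surface, if the arm or the gripper's body presses on something with over 40 N, if the wrist force passes 120 N, or if a joint passes its speed limit or range.

## Working session

There is one attempt and no reset: what is moved stays moved. The work goes in short steps, Python scripts to look and compute and a tool call to move; the robot and the scene stay as the last step left them, time stands still between calls to the robot, and variables do not carry over. Pictures are saved under pics/ and viewed, at most 10 in all, crops included, and the job is handed in when it is done.

Besides the shell and the picture viewer there is one more tool, called by a JSON object that holds its "api" and its "payload", one argument or row to a line. drive_tool: Moves the arm, as the interface text tells. Its arguments: {"type":"object","properties":{"steps":{"type":"array"},"grip_force":{"type":"number"}},"required":["steps"]}

```bash
mkdir -p pics; ls
python3 - <<'E'
from cell import observe,get_image,arm
import cv2,numpy as np
s=observe();print({k:np.round(v,3) for k,v in s.items()}, arm.tcp_to_grasp)
for n in ("scene","top"):
    d=get_image(n);np.save(f"pics/{n}0.npy",d,allow_pickle=True)
    print(n,d['vfov'],d['cx'],d['cy'],d['xyz'],d['attitude'])
    cv2.imwrite(f"pics/{n}0.png",d['image'][:,:,::-1])
E
```

```text
pics
{'clock': np.float64(0.0), 'joints': array([-1.211,  0.435,  0.025,  1.574, -0.012,  1.134, -0.075]), 'dq': array([-0.   , -0.001, -0.001, -0.001, -0.002,  0.002,  0.001]), 'joint_efforts': array([ 0.0000e+00, -6.6786e+01,  9.8500e-01, -3.1445e+01, -6.1000e-02,
        4.3000e-02,  0.0000e+00]), 'position': array([0.279, 0.559, 0.226]), 'ee_rot': array([-7.210e-01, -3.058e+00,  2.000e-03]), 'force': array([ 0.114, -0.328, -1.006]), 'ft_torque': array([-0.003, -0.014, -0.001]), 'gripper_force': np.float64(0.0), 'width': np.float64(0.998)} 0.0188
scene 52.429457423873544 320.0630099824318 194.05992222736486 [ 1.14955735 -0.3606435   0.71785926] [-2.05779146 -1.1278146   0.51756577]
top 55.27821508898994 318.4075921001311 194.63813396282364 [ 0.46073518 -0.00322723  1.14191399] [-2.18109214  2.15730534 -0.12244838]
```

View pics/scene0.png

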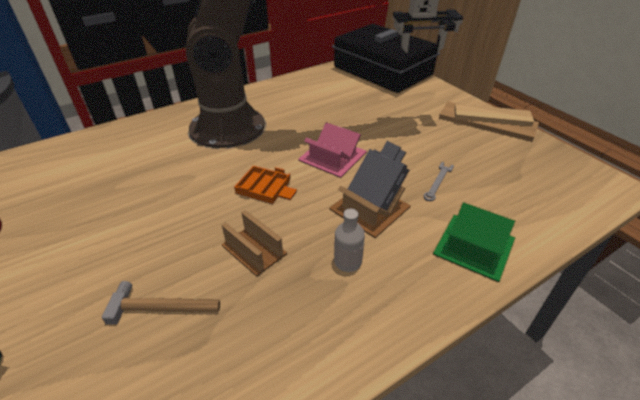

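View pics/top0.png

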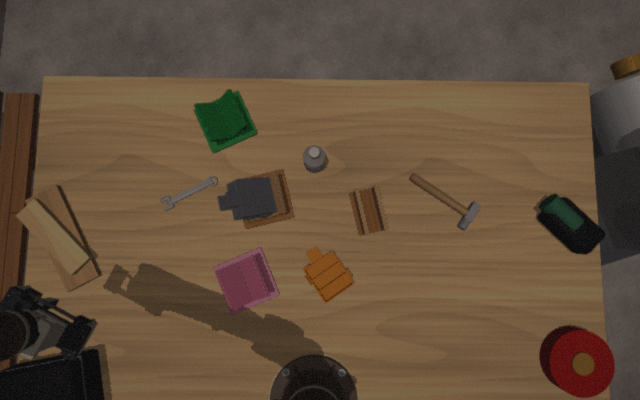

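The scene view shows the stand with the closed grey pair at about (372,185), the rack at (253,243) and the bottle at (348,243). The top view shows the stand at (264,198), the rack at (369,210) and the bottle at (315,158). I'll zoom in on both.

```bash
cat > h.py <<'E'
import numpy as np,cv2
from scipy.spatial.transform import Rotation as R
def load(n): return np.load(f"pics/{n}.npy",allow_pickle=True).item()
def cam(d):
    f=200/np.tan(np.radians(d['vfov'])/2)
    return np.array(d['xyz']),R.from_rotvec(d['attitude']).as_matrix(),f,np.array([d['cx'],d['cy']])
def ray(d,p):
    c,M,f,k=cam(d); v=M@np.r_[(np.array(p)-k)/f,1]; return c,v/np.linalg.norm(v)
def plane(d,p,z):
    c,v=ray(d,p); return c+v*(z-c[2])/v[2]
def proj(d,X):
    c,M,f,k=cam(d); q=(np.atleast_2d(X)-c)@M; return q[:,:2]/q[:,2:]*f+k
def tri(d1,p1,d2,p2):
    a,u=ray(d1,p1);b,v=ray(d2,p2)
    s=np.linalg.lstsq(np.c_[u,-v],b-a,rcond=None)[0]
    P,Q=a+s[0]*u,b+s[1]*v; return (P+Q)/2,np.linalg.norm(P-Q)
E
python3 - <<'E'
from h import *
t=load("top0");s=load("scene0")
print(proj(t,[0.279,.559,.227]),proj(s,[0.279,.559,.227]))
for d,n,(x0,x1,y0,y1) in ((t,"top",(205,395,130,250)),(s,"scene",(215,415,135,285))):
    im=cv2.resize(d['image'][y0:y1,x0:x1,::-1],None,fx=4,fy=4,interpolation=cv2.INTER_CUBIC)
    cv2.imwrite(f"pics/{n}0c.png",cv2.convertScaleAbs(im,alpha=1.5))
E
```

```text
[[ 73.0423929 311.691909 ]] [[421.72231775  50.4259673 ]]
```

View pics/top0c.png

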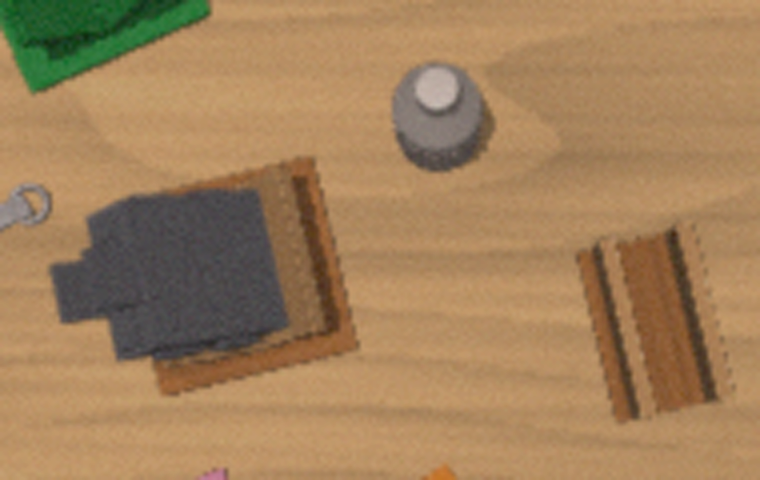

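View pics/scene0c.png

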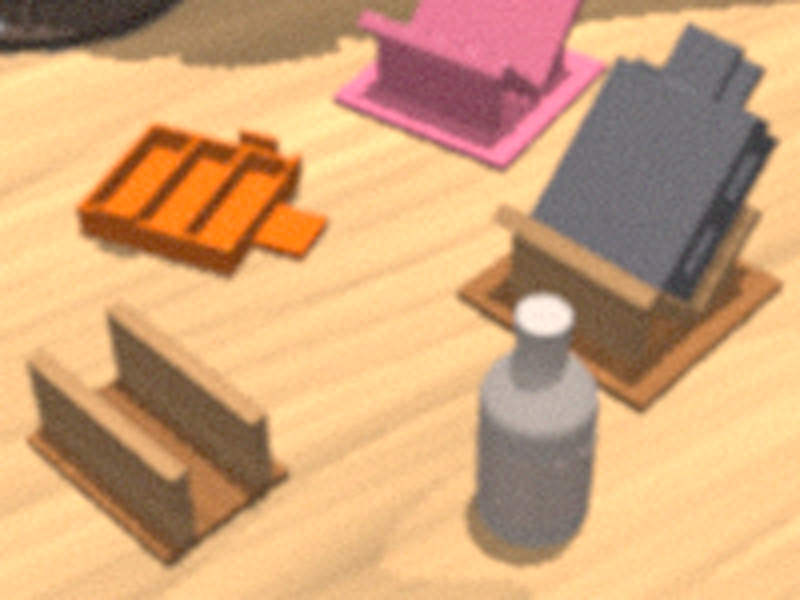

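The top crop shows stand base corners at (315,157), (357,347) and (163,394), and rack edges at (577,252)–(618,422). The scene crop shows stand base corners at (460,293), (640,408) and (780,285), plus the rack wall tops and the pair's tab end at (690,25)–(745,48).

```bash
cat >> h.py <<'E'
T=lambda x,y:(205+x/4-.375,130+y/4-.375)
S=lambda x,y:(215+x/4-.375,135+y/4-.375)
E
python3 - <<'E'
from h import *
t=load("top0");s=load("scene0"); np.set_printoptions(precision=4,suppress=True)
for n,a,b in (("base+x-y",(315,157),(640,408)),("base-x-y",(357,347),(460,293)),("rack -x base/-y?",(618,422),None),
  ("tab end +x",(52,265),(745,48)),("tab end -x",(62,322),(690,25)),("bottle top",(437,88),(545,314)),
  ("wall+y top +x",(617,238),(258,420)),("wall+y top -x",(653,413),(115,310)),("wall-y top -x",(733,392),(42,352)),("wall-y top +x",(695,224),(188,475))):
    if b: P,e=tri(t,T(*a),s,S(*b)); print(n,P,"gap",round(e,4))
print("T z8",[plane(t,T(*p),.008) for p in ((315,157),(357,347),(163,394))])
print("S z8",[plane(s,S(*p),.008) for p in ((640,408),(460,293),(780,285))])
print("rack T z8",[plane(t,T(*p),.008) for p in ((577,252),(618,422))])
print("rack S z8",[plane(s,S(*p),.008) for p in ((170,560),(30,438),(287,470))])
print("bottle",plane(s,S(545,314),.15),plane(t,T(437,88),.15))
E
```

```text
base+x-y [0.6602 0.0981 0.0058] gap 0.0025
base-x-y [0.5176 0.0642 0.004 ] gap 0.0026
tab end +x [0.5587 0.251  0.1488] gap 0.0081
tab end -x [0.5207 0.2416 0.148 ] gap 0.0119
bottle top [0.6821 0.0055 0.149 ] gap 0.0019
wall+y top +x [ 0.5949 -0.121   0.0645] gap 0.0065
wall+y top -x [ 0.4707 -0.1479  0.0609] gap 0.0036
wall-y top -x [ 0.4866 -0.201   0.0686] gap 0.0078
wall-y top +x [ 0.6071 -0.1732  0.0641] gap 0.0138
T z8 [array([0.6591, 0.0969, 0.008 ]), array([0.5168, 0.0628, 0.008 ]), array([0.4805, 0.2054, 0.008 ])]
S z8 [array([0.6623, 0.0978, 0.008 ]), array([0.5217, 0.063 , 0.008 ]), array([0.6263, 0.2397, 0.008 ])]
rack T z8 [array([ 0.5895, -0.1003,  0.008 ]), array([ 0.4635, -0.1308,  0.008 ])]
rack S z8 [array([ 0.6131, -0.1854,  0.008 ]), array([ 0.4894, -0.2156,  0.008 ]), array([ 0.5915, -0.1013,  0.008 ])]
bottle [0.6833 0.0057 0.15  ] [0.6814 0.0047 0.15  ]
```

```bash
cat >> h.py <<'E'
C=np.array([.572,.151]);psi=.241
def W(x,y,z): # stand V frame mm (z from V line) -> world
    c,s=np.cos(psi),np.sin(psi)
    return np.r_[C+np.array([c*x-s*y,s*x+c*y])/1000,(z+24)/1000]
E
python3 - <<'E'
from h import *
np.set_printoptions(precision=1,suppress=True)
t=load("top0");s=load("scene0")
q=2**-.5
P={}
for nm,sl,n in (("fulltab",151,0),("emptytab",151,48),("emptyroot",115,48),("blockbottom",0,48)):
    for x in ((-20,20) if 'block' not in nm else (-51,51)):
        X=W(x,(sl-n)*q,(sl+n)*q)
        print(nm,x,(proj(t,X)[0]+.375-[205,130])*4,(proj(s,X)[0]+.375-[215,135])*4)
for d,n,(x0,y0) in ((t,"top",(205,130)),(s,"scene",(215,135))):
    im=d['image'][:,:,:3].astype(int); m=((im[:,:,2]>=im[:,:,0]-3)&(im.sum(2)<230)).astype(np.uint8)
    nl,l,st,ce=cv2.connectedComponentsWithStats(m)
    p=(232,205) if n=="top" else (375,175)
    i=l[p[1],p[0]]; print(n,i,st[i]); c=cv2.findContours((l==i).astype(np.uint8),0,1)[0][0]
    print(((cv2.approxPolyDP(c,1.5,True)[:,0]+.375-[x0,y0])*4).tolist())
o=__import__('cell').observe()
print(R.from_rotvec(o['ee_rot']).as_matrix())
E
```

```text
fulltab -20 [ 63.9 319. ] [713.4  46.9]
fulltab 20 [ 51.7 260.5] [766.1  72.2]
emptytab -20 [102.7 303.3] [686.5  23.7]
emptytab 20 [ 90.  242.9] [740.8  49.6]
emptyroot -20 [149.3 297.6] [657.   75.8]
emptyroot 20 [136.7 238.8] [710.5 102.7]
blockbottom -51 [292.6 323.4] [525.9 217.5]
blockbottom 51 [261.7 185. ] [656.  294.4]
top 63 [ 219  178   57   42 1668]
[[253.5, 193.5], [129.5, 201.5], [93.5, 217.5], [97.5, 245.5], [81.5, 265.5], [57.5, 269.5], [65.5, 317.5], [109.5, 313.5], [121.5, 353.5], [149.5, 349.5], [157.5, 357.5], [209.5, 341.5], [237.5, 345.5], [257.5, 329.5], [281.5, 325.5]]
scene 0 [     0      0    640    400 229565]
[[-806.5, 33.5]]
[[-0.9  0.4 -0. ]
 [ 0.4  0.9 -0. ]
 [-0.  -0.  -1. ]]
```

{"api": "drive_tool", "payload": {
  "steps": [
    [0,20,-24,0,0.1],
    [0,20,-24,0,0.1],
    [0,20,-24,0,0.1],
    [0,20,-24,0,0.1],
    [0,20,-24,0,0.1],
    [0,20,-24,0,0.1],
    [0,20,-24,0,0.104],
    [0,20,-24,0,0],
    [0,20,-24,0,0],
    [0,20,-24,0,0],
    [0,20,-24,0,0],
    [0,20,-24,0,0],
    [0,20,-24,0,0],
    [0,17,-30,0,0],
    [0,0,0,0,0],
    [0,0,0,0,0]
  ],
  "grip_force": 10
}}

```text
clock: 1.43
position: [0.557, 0.2144, 0.2262]
ee_rot: [0.37, -3.119, 0.002]
force: [-0.9, -0.2, 0.1]
width: 0.997
gripper_force: 0.0
```

{"api": "drive_tool", "payload": {
  "steps": [
    [0,-1,3,-20,0],
    [0,0,0,-25,0],
    [0,0,0,-25,0],
    [0,0,0,-20,0],
    [0,0,0,-15,0],
    [0,0,0,0,0]
  ]
}}

```text
clock: 1.93
position: [0.5521, 0.2209, 0.1184]
ee_rot: [0.38, -3.113, 0.002]
force: [-1.0, 0.1, -0.3]
width: 0.999
gripper_force: 0.0
```

```bash
cat > look.py <<'E'
import sys;from h import *;from cell import get_image
def look(tag,sx=(215,415,135,285),n="scene",al=1.5):
    d=get_image(n);np.save(f"pics/{n}{tag}.npy",d,allow_pickle=True)
    x0,x1,y0,y1=sx
    im=cv2.resize(d['image'][y0:y1,x0:x1,::-1],None,fx=800/(x1-x0),fy=800/(x1-x0),interpolation=cv2.INTER_CUBIC)
    cv2.imwrite(f"pics/{n}{tag}.png",cv2.convertScaleAbs(im,alpha=al))
if __name__=="__main__": look(sys.argv[1],tuple(map(int,sys.argv[2].split(','))),sys.argv[3] if len(sys.argv)>3 else "scene")
E
python3 look.py 1 300,440,100,205
```

```text
(no output)
```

View pics/scene1.png

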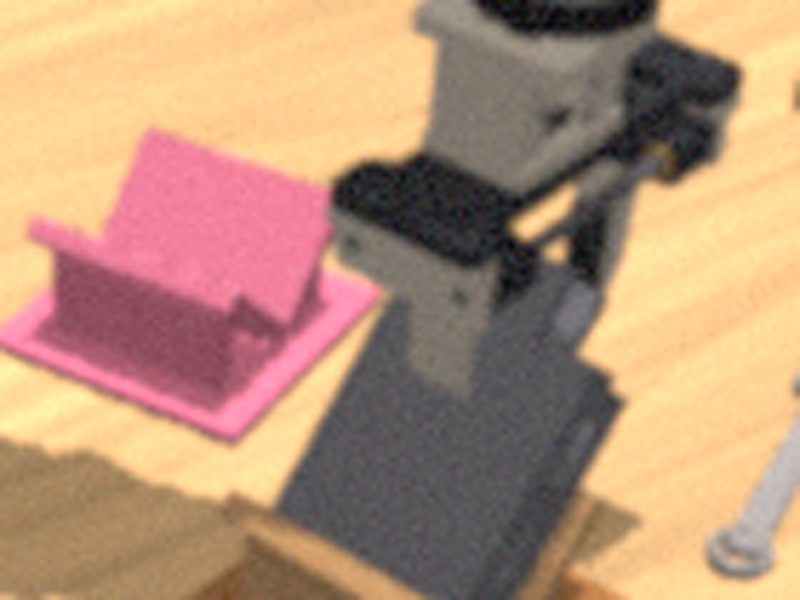

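The fingers straddle the tabs as planned. Next I work out the tip-over path with both bottom corners sliding in the V.

Run:
```python
from h import *
np.set_printoptions(precision=1,suppress=True)
S_,N_=np.meshgrid(np.linspace(0,151,303),np.linspace(0,48,97)); 
prev=None
for th in np.arange(45,-46,-5):
    t=np.radians(th);phi=np.pi/4-t
    A=48*np.sin(phi)*np.array([1,1])/2**.5
    y=A[0]+S_*np.sin(t)-N_*np.cos(t); z=A[1]+S_*np.cos(t)+N_*np.sin(t)
    top=z.max(); tip=max(94,top-66+12)
    m=z>=tip; lo,hi=y[m].min(),y[m].max()
    op=min(92,hi-lo+6); cy=(hi+3-op/2) if th>0 else (lo-3+op/2)
    if abs(th)<1: cy=(hi+lo)/2
    p=W(0,cy,tip)*1000
    print(int(th),"tip",round(tip),"lo,hi",lo,hi,"op",round(op,1),"clos",round(1-op/92,2),"cy",round(cy,1),"world",p)
```

```text
45 tip 94 lo,hi 26.16295090390225 106.77312395916867 op 86.6 clos 0.06 cy 66.5 world [556.1 215.5 118. ]
40 tip 95 lo,hi 18.25382711727726 100.01909306504595 op 87.8 clos 0.05 cy 59.1 world [557.9 208.4 119.5]
35 tip 103 lo,hi 15.615301772653531 92.50385647951866 op 82.9 clos 0.1 cy 54.1 world [559.1 203.5 127.1]
30 tip 110 lo,hi 11.715390309173465 84.28460969082651 op 78.6 clos 0.15 cy 48.0 world [560.5 197.6 133.6]
25 tip 115 lo,hi 6.775345778617613 75.42390612994842 op 74.6 clos 0.19 cy 41.1 world [562.2 190.9 138.7]
20 tip 119 lo,hi 1.3887871339350042 65.98918110122173 op 70.6 clos 0.23 cy 33.7 world [564.  183.7 142.7]
15 tip 121 lo,hi -4.676658106107411 56.05223855895777 op 66.7 clos 0.27 cy 25.7 world [565.9 175.9 145.2]
10 tip 123 lo,hi -11.045893191440548 45.68870463599315 op 62.7 clos 0.32 cy 17.3 world [567.9 167.8 146.5]
5 tip 122 lo,hi -17.546303533622854 34.977452083154475 op 58.5 clos 0.36 cy 8.7 world [569.9 159.5 146.4]
0 tip 121 lo,hi -24.000000000000004 23.999999999999996 op 54.0 clos 0.41 cy -0.0 world [572. 151. 145.]
-5 tip 122 lo,hi -34.97745208315449 17.546303
[... 236 characters left out ...]
los 0.27 cy -25.7 world [578.1 126.1 145.2]
-20 tip 119 lo,hi -65.98918110122173 -1.3887871339350113 op 70.6 clos 0.23 cy -33.7 world [580.  118.3 142.7]
-25 tip 115 lo,hi -75.42390612994843 -6.775345778617616 op 74.6 clos 0.19 cy -41.1 world [581.8 111.1 138.7]
-30 tip 110 lo,hi -84.28460969082653 -11.715390309173472 op 78.6 clos 0.15 cy -48.0 world [583.5 104.4 133.6]
-35 tip 103 lo,hi -92.50385647951866 -15.615301772653531 op 82.9 clos 0.1 cy -54.1 world [584.9  98.5 127.1]
-40 tip 95 lo,hi -100.01909306504595 -18.25382711727726 op 87.8 clos 0.05 cy -59.1 world [586.1  93.6 119.5]
-45 tip 94 lo,hi -106.77312395916867 -26.162950903902257 op 86.6 clos 0.06 cy -66.5 world [587.9  86.5 118. ]
```

{"api": "drive_tool", "payload": {
  "steps": [
    [0,2,-2.7,0,0.005],
    [0,2,-2.8,0,0],
    [0,0.6,-2.3,0.5,0],
    [0,0.6,-2.3,0.5,0],
    [0,0.6,-2.3,0.5,0],
    [0.03,0.4,-1.7,2.5,0],
    [0.05,0.4,-1.7,2.5,0],
    [0.08,0.4,-1.7,2.5,0],
    [0.1,0.5,-2,2.2,0],
    [0.12,0.5,-2,2.2,0],
    [0.14,0.5,-2,2.2,0],
    [0.15,0.6,-2.2,1.7,0],
    [0.16,0.6,-2.2,1.7,0],
    [0.18,0.6,-2.3,1.7,0],
    [0.19,0.6,-2.4,1.3,0],
    [0.2,0.6,-2.4,1.3,0],
    [0.22,0.6,-2.4,1.3,0]
  ]
}}

```text
clock: 3.4
position: [0.5674, 0.1921, 0.1501]
ee_rot: [-0.394, 3.111, 0.018]
force: [-6.4, 22.6, 16.6]
width: 1.004
gripper_force: 11.9
```

```bash
python3 look.py 2 300,440,100,205; python3 -c "
from cell import observe;o=observe();print(o['position'],o['force'],o['width'],o['gripper_force'])"
```

```text
[0.56757387 0.19187878 0.15054449] [-8.43414531 20.11603349 15.51320034] 0.9961778520368402 10.985954403877258
```

View pics/scene2.png

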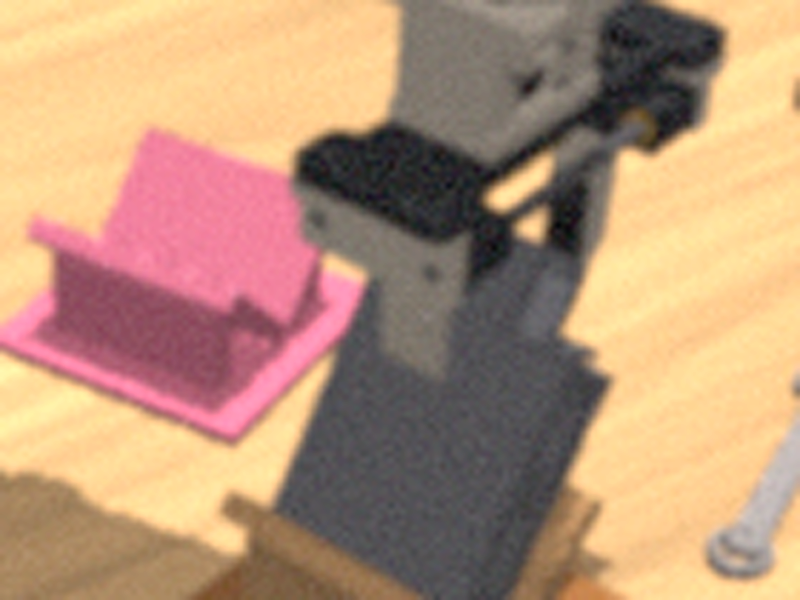

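The pair is at about 31° and both the push and pad friction are loading the hand, because the tab end rises faster than the hand does. I'll recompute the path so the hand follows the tab corner.

Run:
```python
from h import *
np.set_printoptions(precision=1,suppress=True)
S_,N_=np.meshgrid(np.linspace(0,151,303),np.linspace(0,48,97)); 
for th in (31,25,20,15,10,5,0):
    t=np.radians(th);phi=np.pi/4-t
    A=48*np.sin(phi)*np.array([1,1])/2**.5
    y=A[0]+S_*np.sin(t)-N_*np.cos(t); z=A[1]+S_*np.cos(t)+N_*np.sin(t)
    tip=A[1]+151*np.cos(t)-14; m=z>=tip; lo,hi=y[m].min(),y[m].max()
    op=min(92,hi-lo+8); cy=hi-op/2
    p=W(0,cy,tip)*1000
    print(int(th),"tip",round(tip),"bodygap",round(tip+66-z.max()),"lo,hi",lo,hi,"op",round(op,1),"clos",round(1-op/92,2),"cy",round(cy,1),"world",p, "mirror", W(0,-cy,tip)*1000)
```

```text
31 tip 124 bodygap 27 lo,hi 21.661106925773744 85.98185073042757 op 72.3 clos 0.21 cy 49.8 world [560.1 199.4 147.6] mirror [583.9 102.6 147.6]
25 tip 134 bodygap 32 lo,hi 16.072947536913006 75.42390612994842 op 67.4 clos 0.27 cy 41.7 world [562.  191.5 158.5] mirror [582.  110.5 158.5]
20 tip 142 bodygap 36 lo,hi 9.939290717076723 65.98918110122173 op 64.0 clos 0.3 cy 34.0 world [563.9 184.  166.2] mirror [580.1 118.  166.2]
15 tip 149 bodygap 40 lo,hi 2.69968467931443 56.05223855895777 op 61.4 clos 0.33 cy 25.4 world [565.9 175.6 172.8] mirror [578.1 126.4 172.8]
10 tip 154 bodygap 44 lo,hi -5.4891515060987714 45.68870463599315 op 59.2 clos 0.36 cy 16.1 world [568.2 166.6 178.2] mirror [575.8 135.4 178.2]
5 tip 158 bodygap 48 lo,hi -14.408696794707161 34.977452083154475 op 57.4 clos 0.38 cy 6.3 world [570.5 157.1 182.2] mirror [573.5 144.9 182.2]
0 tip 161 bodygap 52 lo,hi -24.000000000000004 23.999999999999996 op 56.0 clos 0.39 cy -4.0 world [573.  147.1 185. ] mirror [571.  154.9 185. ]
```

{"api": "drive_tool", "payload": {
  "steps": [
    [0.2,0,0,6,0],
    [0.2,0,0,4,0],
    [0.2,0,0,0,0]
  ],
  "grip_force": 25
}}

```text
clock: 3.7
position: [0.5682, 0.1876, 0.1598]
ee_rot: [-0.39, 3.112, 0.009]
force: [-1.4, 6.6, 4.8]
width: 0.811
gripper_force: 3.9
```

{"api": "drive_tool", "payload": {
  "steps": [
    [0.25,0,-1.2,3,0],
    [0.3,0,-1.2,3,0],
    [0.31,0.4,-2.8,2.2,0],
    [0.32,0.4,-2.8,2.2,0],
    [0.33,0.4,-2.8,2.2,0],
    [0.34,0.5,-3,1.8,0],
    [0.35,0.5,-3,1.8,0],
    [0.36,0.5,-3,1.8,0],
    [0.37,0.6,-3.2,1.3,0],
    [0.38,0.6,-3.2,1.3,0],
    [0.39,0.6,-3.2,1.3,0],
    [0.4,0,0,0,0]
  ]
}}

```text
clock: 4.7
position: [0.5717, 0.1518, 0.1781]
ee_rot: [0.383, -3.117, 0.002]
force: [0.2, 0.6, -0.2]
width: 0.606
gripper_force: 0.4
```

{"api": "drive_tool", "payload": {
  "steps": [
    [0.39,0.6,-2.3,0,0],
    [0.38,0.6,-2.3,0,0],
    [0.38,0.6,-2.3,0,0],
    [0.38,0.6,-2.4,0,0],
    [0.37,0.6,-2.4,0,0],
    [0.37,0.6,-2.4,0,0],
    [0.36,0.6,-2.4,0,0],
    [0.35,0.5,-2.2,-1.3,0],
    [0.34,0.6,-2.3,-1.3,0],
    [0.34,0.5,-2.2,-1.3,0],
    [0.33,0.6,-2.3,-1.3,0],
    [0.32,0.5,-2.1,-1.6,0],
    [0.31,0.5,-2.1,-1.7,0],
    [0.31,0.5,-2.1,-1.6,0],
    [0.3,0.5,-2.1,-1.7,0],
    [0.3,0,0,0,0]
  ]
}}

```text
clock: 6.03
position: [0.58, 0.1186, 0.1659]
ee_rot: [0.384, -3.117, 0.001]
force: [0.3, -0.2, 1.0]
width: 0.7
gripper_force: 0.0
```

```bash
python3 look.py 3 300,440,100,205
```

```text
(no output)
```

View pics/scene3.png

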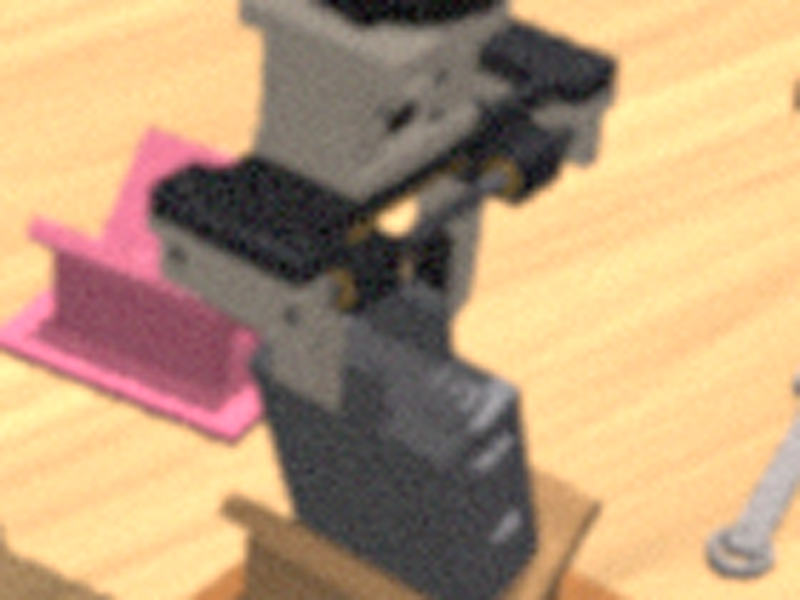

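{"api": "drive_tool", "payload": {
  "steps": [
    [0.3,0.5,-2,-1.9,0],
    [0.29,0.5,-2,-1.9,0],
    [0.28,0.5,-2,-1.9,0],
    [0.27,0.5,-2,-1.9,0],
    [0.26,0.5,-2,-2.7,0],
    [0.24,0.5,-2,-2.7,0],
    [0.22,0.5,-2,-2.7,0],
    [0.2,0.5,-2,-2.7,0],
    [0.2,0,0,0,0]
  ]
}}

```text
clock: 6.83
position: [0.5839, 0.1027, 0.1473]
ee_rot: [0.384, -3.117, 0.001]
force: [0.6, -2.5, -0.2]
width: 0.794
gripper_force: 0.6
```

{"api": "drive_tool", "payload": {
  "steps": [
    [0.18,0.4,-1.6,-2.9,0],
    [0.16,0.4,-1.6,-2.9,0],
    [0.14,0.4,-1.6,-2.9,0],
    [0.12,0.4,-1.6,-2.9,0],
    [0.1,0.4,-1.6,-2.9,0],
    [0.08,0.4,-1.6,-2.9,0],
    [0.06,0.4,-1.6,-2.9,0],
    [0.04,0.4,-1.6,-2.9,0],
    [0.02,0.4,-1.6,-2.9,0],
    [0,0.4,-1.6,-2.9,0],
    [0,0.3,-1,0,0],
    [0,0,0,0,0]
  ]
}}

```text
clock: 7.83
position: [0.5884, 0.0864, 0.1189]
ee_rot: [0.385, -3.118, -0.0]
force: [0.5, 0.0, 0.1]
width: 0.996
gripper_force: 0.0
```

```bash
python3 look.py 4 280,440,110,230; python3 -c "
from cell import observe;o=observe();print(o['position'],o['force'],o['width'],o['gripper_force'])"
```

```text
[0.58846512 0.08656447 0.11913215] [0.09560415 0.16302242 1.05277785] 0.9981048443143067 0.0
```

View pics/scene4.png

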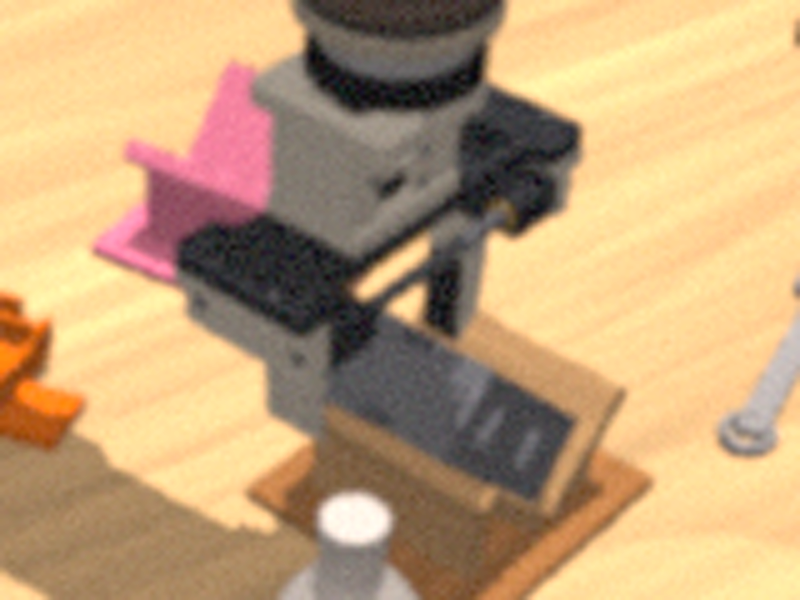

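The pair now leans on the -y face, seated against the -y wall. I'll raise the hand, move it clear and measure the tabs in the top view.

{"api": "drive_tool", "payload": {
  "steps": [
    [0,0,0,20,0],
    [0,0,0,30,0],
    [0,0,0,30,0],
    [0,-7,30,0,0],
    [0,-7,30,0,0],
    [0,-7,30,0,0],
    [0,-7,30,0,0],
    [0,-7,30,0,0],
    [0,-7,30,0,0],
    [0.37,0,0,0,0],
    [0.37,0,0,0,0]
  ]
}}

```text
clock: 8.8
position: [0.5453, 0.2693, 0.1991]
ee_rot: [0.393, -3.117, -0.002]
force: [-0.4, -0.7, -0.5]
width: 0.903
gripper_force: 0.0
```

```bash
python3 look.py 5 205,395,130,250 top
python3 - <<'E'
from h import *
from cell import observe;o=observe();print(o['position'],o['width'])
np.set_printoptions(precision=1,suppress=True)
d=load("top5");q=2**-.5
for nm,sl,n,xs in (("lowtab",151,0,(-20,20)),("uptab",151,48,(-20,20)),("uproot",115,48,(-20,20)),("blockbot",0,48,(-51,51)),("blocktop",115,48,(-51,51))):
    for x in xs: print(nm,x,proj(d,W(x,-(sl-n)*q,(sl+n)*q))[0])
im=d['image'].astype(int); m=((im[:,:,2]>=im[:,:,0]-3)&(im.sum(2)<230)).astype(np.uint8); m=cv2.morphologyEx(m,2,np.ones((3,3)))
nl,l,st,ce=cv2.connectedComponentsWithStats(m)
for i in range(1,nl):
    if st[i,4]>200 and 230<ce[i][0]<330 and 150<ce[i][1]<250:
        c=cv2.findContours((l==i).astype(np.uint8),0,1)[0][0]
        print(st[i],cv2.approxPolyDP(c,1.2,True)[:,0].tolist())
E
```

```text
[0.54611769 0.26714806 0.1991322 ] 0.8606938025505103
lowtab -20 [299.2 191.1]
lowtab 20 [295.9 176.7]
uptab -20 [285.8 192.6]
uptab 20 [282.4 177.6]
uproot -20 [277.1 195.9]
uproot 20 [273.9 181.2]
blockbot -51 [254.4 215.9]
blockbot 51 [246.9 181.2]
blocktop -51 [279.7 207.3]
blocktop 51 [271.3 170. ]
[ 248  172   50   44 1511] [[294, 180], [287, 182], [281, 178], [283, 177], [283, 172], [273, 172], [272, 175], [271, 173], [268, 173], [250, 182], [248, 189], [250, 191], [249, 194], [253, 196], [251, 197], [251, 201], [253, 204], [254, 214], [261, 215], [262, 212], [263, 215], [273, 213], [274, 210], [277, 212], [290, 206], [289, 197], [286, 196], [297, 191]]
```

View pics/top5.png

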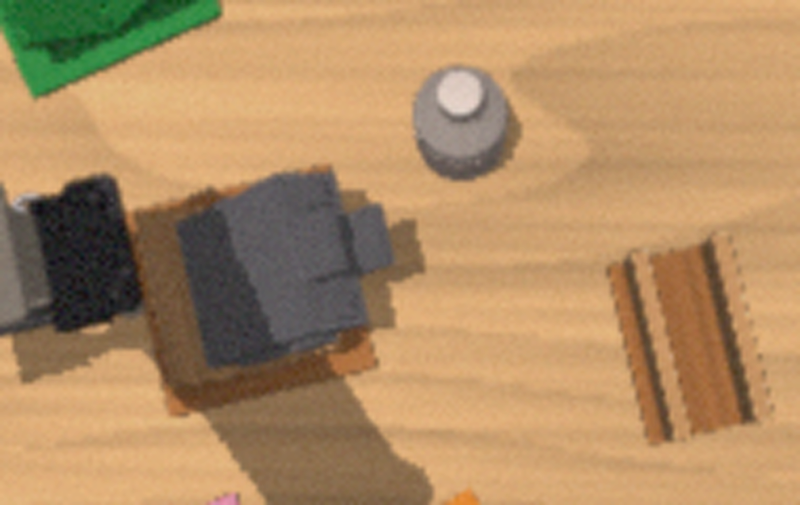

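{"api": "drive_tool", "payload": {
  "steps": [
    [0.37,5.7,-28,0,0],
    [0.37,5.7,-28,0,0],
    [0.37,5.7,-28,0,0],
    [0.37,5.7,-28,0,0],
    [0.37,5.7,-28,0,0],
    [0.37,5.8,-27,0,0],
    [0.37,0,0,-20,0],
    [0.37,0,0,0,0],
    [0.37,0,0,0,0]
  ]
}}

```text
clock: 9.6
position: [0.58, 0.0984, 0.1786]
ee_rot: [0.382, -3.116, 0.0]
force: [-0.1, -1.0, -0.8]
width: 0.629
gripper_force: 0.0
```

{"api": "drive_tool", "payload": {
  "steps": [
    [0.37,0,1,-12,0],
    [0.37,0,0,-12,0],
    [0.37,0,0,-7,0],
    [0.37,0,0,-4,0],
    [0.37,0,0,-2,0],
    [0.37,0,0,0,0]
  ]
}}

```text
clock: 10.1
position: [0.5806, 0.1009, 0.1421]
ee_rot: [0.386, -3.118, -0.0]
force: [0.2, 0.1, 0.7]
width: 0.629
gripper_force: 0.0
```

```bash
python3 look.py 6 280,440,110,230
```

```text
(no output)
```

View pics/scene6.png

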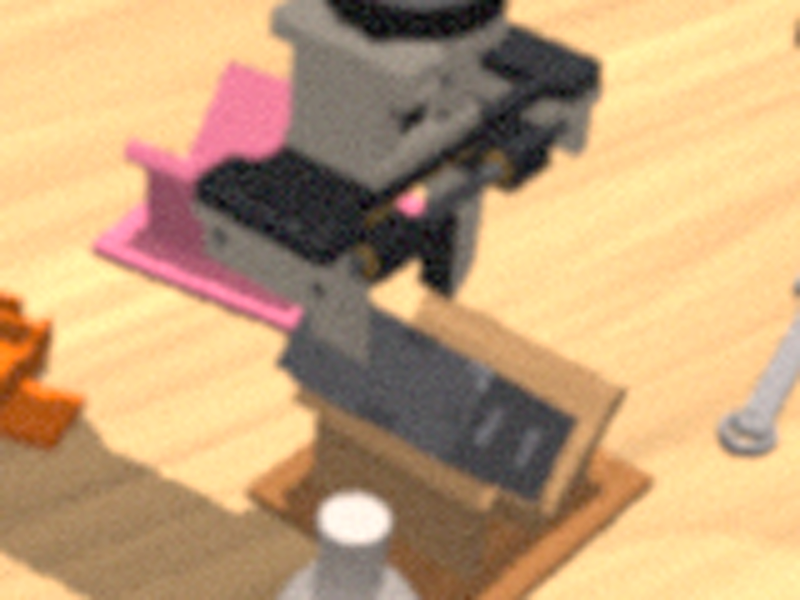

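The -y finger has entered between the tabs without contact. Now I hinge the upper tray up.

{"api": "drive_tool", "payload": {
  "steps": [
    [0.37,-0.7,2.8,2.6,0],
    [0.37,-0.7,2.8,2.6,0],
    [0.37,-0.7,2.8,2.6,0],
    [0.37,-0.7,2.8,2.6,0],
    [0.37,-0.7,2.8,2.6,0],
    [0.37,0,0,0,0]
  ]
}}

```text
clock: 10.65
position: [0.5775, 0.115, 0.156]
ee_rot: [-0.386, 3.116, 0.0]
force: [0.2, -2.7, 1.7]
width: 0.626
gripper_force: 1.6
```

{"api": "drive_tool", "payload": {
  "steps": [
    [0.37,-0.8,3.3,2.6,0],
    [0.37,-0.8,3.3,2.6,0],
    [0.37,-0.8,3.3,2.6,0],
    [0.37,-0.8,3.3,2.6,0],
    [0.37,-0.8,3.3,2.6,0],
    [0.37,-0.8,3.2,1.7,0],
    [0.37,-0.8,3.2,1.7,0],
    [0.37,-0.8,3.2,1.7,0],
    [0.37,-0.8,3.2,1.7,0],
    [0.37,-0.8,3.2,1.7,0],
    [0.37,-0.8,3.2,1.7,0],
    [0.37,-0.8,3.2,1.7,0],
    [0.37,0,0,0,0]
  ]
}}

```text
clock: 11.73
position: [0.5672, 0.1548, 0.1801]
ee_rot: [0.388, -3.117, -0.001]
force: [-0.2, -1.1, 0.5]
width: 0.63
gripper_force: 0.7
```

Run:
```python
from h import *
from cell import get_image,observe
o=observe();print(o['position'],o['force'],o['width'])
d=get_image("top");np.save("pics/top7.npy",d,allow_pickle=True)
d6=load("top5")
# lower tab region rows/cols: gray pixels along stand y line through tab
for nm,dd in(("before",d6),("now",d)):
    im=dd['image'].astype(int)
    print(nm)
    for r in (180,185,190): print(r,[ (im[r,c].sum()//3) for c in range(262,308,2)], "blueish",[int(im[r,c,2]>=im[r,c,0]-5) for c in range(262,308,2)])
d=get_image("scene");np.save("pics/scene7.npy",d,allow_pickle=True)
```

```text
[0.56719957 0.15476701 0.18012863] [-0.22035613 -1.10863564  0.45341697] 0.6297510432683654
before
180 [np.int64(62), np.int64(60), np.int64(63), np.int64(63), np.int64(63), np.int64(63), np.int64(58), np.int64(58), np.int64(56), np.int64(58), np.int64(58), np.int64(56), np.int64(60), np.int64(64), np.int64(62), np.int64(63), np.int64(62), np.int64(90), np.int64(104), np.int64(107), np.int64(104), np.int64(104), np.int64(106)] blueish [1, 1, 1, 1, 1, 1, 1, 1, 1, 1, 1, 1, 0, 0, 1, 1, 1, 0, 0, 0, 0, 0, 0]
185 [np.int64(55), np.int64(62), np.int64(61), np.int64(63), np.int64(61), np.int64(64), np.int64(60), np.int64(64), np.int64(65), np.int64(63), np.int64(62), np.int64(55), np.int64(42), np.int64(42), np.int64(60), np.int64(64), np.int64(62), np.int64(60), np.int64(65), np.int64(66), np.int64(68), np.int64(101), np.int64(105)] blueish [1, 1, 1, 1, 1, 1, 1, 1, 1, 1, 1, 1, 1, 1, 1, 1, 1, 1, 0, 0, 0, 0, 0]
190 [np.int64(63), np.int64(61), np.int64(65), np.int64(58), np.int64(61), np.int64(61), np.int64(66), np.int64(62), np.int64(62), np.int64(61), np.int64(64), np.int64(61), np.int64(55
[... 740 characters left out ...]
64(28), np.int64(26), np.int64(25), np.int64(19), np.int64(27), np.int64(27), np.int64(26), np.int64(35), np.int64(40), np.int64(42), np.int64(41), np.int64(45), np.int64(64), np.int64(64), np.int64(64), np.int64(78)] blueish [0, 0, 0, 0, 1, 1, 1, 1, 1, 1, 1, 1, 1, 1, 1, 1, 1, 1, 0, 0, 0, 0, 0]
190 [np.int64(79), np.int64(77), np.int64(77), np.int64(53), np.int64(35), np.int64(24), np.int64(27), np.int64(23), np.int64(26), np.int64(26), np.int64(20), np.int64(24), np.int64(35), np.int64(18), np.int64(26), np.int64(35), np.int64(39), np.int64(33), np.int64(39), np.int64(55), np.int64(63), np.int64(67), np.int64(69)] blueish [0, 0, 0, 0, 0, 1, 1, 1, 1, 1, 1, 1, 1, 1, 1, 1, 1, 1, 1, 0, 0, 0, 0]
```

The lower tab stays at column ~296, so only the upper tray moved. I'll swing it close to vertical and clamp the tab.

{"api": "drive_tool", "payload": {
  "steps": [
    [0.41,-0.5,2.2,0,0],
    [0.46,-0.5,2.2,0,0],
    [0.5,-0.5,2.1,0,0],
    [0.55,-0.5,2.2,0,0],
    [0.6,-0.5,2.1,0,0],
    [0.64,-0.5,2.2,0,0],
    [0.69,-0.5,2.1,0,0],
    [0.73,-0.5,2.1,0,0],
    [0.73,0,0,0,0],
    [0.73,0,0,0,0]
  ]
}}

```text
clock: 12.67
position: [0.5634, 0.1709, 0.1799]
ee_rot: [0.386, -3.118, -0.0]
force: [-0.1, -0.6, 0.6]
width: 0.272
gripper_force: 0.3
```

{"api": "drive_tool", "payload": {
  "steps": [
    [0.78,0,0,0,0],
    [0.82,0,0,0,0],
    [0.86,0,0,0,0],
    [0.9,0,0,0,0],
    [0.95,0,0,0,0],
    [1,0,0,0,0],
    [1,0,0,0,0],
    [1,0,0,0,0]
  ],
  "grip_force": 30
}}

```text
clock: 13.33
position: [0.5632, 0.1717, 0.1798]
ee_rot: [0.387, -3.117, -0.002]
force: [-0.4, 4.7, -2.9]
width: 0.098
gripper_force: 29.6
```

{"api": "drive_tool", "payload": {
  "steps": [
    [1,-0.6,2.4,3,0],
    [1,-0.6,2.4,4,0],
    [1,-0.6,2.4,5,0],
    [1,-0.6,2.4,6,0],
    [1,-0.4,1.5,10,0],
    [1,0,0,15,0],
    [1,0,0,15,0],
    [1,0,0,20,0],
    [1,0,0,0,0]
  ]
}}

```text
clock: 14.08
position: [0.5629, 0.1811, 0.2627]
ee_rot: [-0.383, 3.112, 0.0]
force: [0.8, 0.2, -1.2]
width: 0.085
gripper_force: 30.0
```

{"api": "drive_tool", "payload": {
  "steps": [
    [1,0,0,20,0],
    [1,0,0,20,0],
    [1,0,0,20,0],
    [1,0,0,0,0]
  ]
}}

```text
clock: 14.42
position: [0.5625, 0.1813, 0.322]
ee_rot: [-0.383, 3.112, 0.001]
force: [0.5, 0.8, -2.6]
width: 0.089
gripper_force: 30.0
```

Run:
```python
from h import *
import scipy.ndimage as nd
from cell import observe;o=observe();print(o['position'],o['force'],o['width'])
np.set_printoptions(precision=0,suppress=True,linewidth=200)
rc=np.array([.539,-.158]);ps=.2385;c,s=np.cos(ps),np.sin(ps)
ys=np.arange(-56,57,2)
for n in("top0","scene0"):
    d=load(n);im=d['image'].astype(float).mean(2)
    for z in (.064,):
        acc=[]
        for y in ys:
            v=[]
            for x in np.arange(-45,46,3):
                X=np.r_[rc+np.array([c*x-s*y,s*x+c*y])/1000,z]
                u=proj(d,X)[0]; v.append(nd.map_coordinates(im,[[u[1]],[u[0]]],order=1)[0])
            acc.append(np.mean(v))
        print(n,z); print(np.c_[ys,acc].T)
```

```text
[0.56248823 0.18128621 0.32201534] [ 0.50975123  0.82122969 -2.61060132] 0.08870814786935759
top0 0.064
[[-56. -54. -52. -50. -48. -46. -44. -42. -40. -38. -36. -34. -32. -30. -28. -26. -24. -22. -20. -18. -16. -14. -12. -10.  -8.  -6.  -4.  -2.   0.   2.   4.   6.   8.  10.  12.  14.  16.  18.  20.
   22.  24.  26.  28.  30.  32.  34.  36.  38.  40.  42.  44.  46.  48.  50.  52.  54.  56.]
 [ 94.  93.  93.  94.  94.  94.  93.  93.  93.  92.  88.  85.  86.  85.  84.  83.  77.  60.  45.  40.  40.  46.  55.  62.  63.  61.  59.  59.  61.  63.  63.  63.  63.  62.  61.  61.  61.  61.  62.
   71.  82.  85.  85.  83.  77.  60.  46.  42.  48.  57.  62.  65.  66.  67.  75.  89.  93.]]
scene0 0.064
[[-56. -54. -52. -50. -48. -46. -44. -42. -40. -38. -36. -34. -32. -30. -28. -26. -24. -22. -20. -18. -16. -14. -12. -10.  -8.  -6.  -4.  -2.   0.   2.   4.   6.   8.  10.  12.  14.  16.  18.  20.
   22.  24.  26.  28.  30.  32.  34.  36.  38.  40.  42.  44.  46.  48.  50.  52.  54.  56.]
 [ 79.  78.  75.  71.  66.  63.  61.  60.  59.  62.  78. 100. 114. 118. 116. 113. 108. 102.  99. 100.  98.  92.  85.  81.  80.  81.  81.  78.  76.  73.  70.  66.  64.  62.  61.  60.  59.  64.  80.
   99. 113. 117. 117. 117. 120. 126. 132. 135. 136. 135. 135. 135. 135. 135. 135. 135. 135.]]
```

{"api": "drive_tool", "payload": {
  "steps": [
    [1,-2.2,-27.2,0,0],
    [1,-2.2,-27.2,0,0],
    [1,-2.2,-27.2,0,0],
    [1,-2.2,-27.2,0,0],
    [1,-2.2,-27.2,0,0],
    [1,-2.2,-27.2,0,0],
    [1,-2.2,-27.2,0,0],
    [1,-2.2,-27.2,0,0],
    [1,-2.2,-27.2,0,0],
    [1,-2.2,-27.2,0,0],
    [1,-2.2,-27.2,0,0],
    [1,-2.3,-27.6,0,0],
    [1,0,0,-30,0],
    [1,0,0,-30,0],
    [1,0,0,-30,0],
    [1,0,0,0,0],
    [1,0,0,0,0]
  ]
}}

```text
clock: 15.83
position: [0.5328, -0.1453, 0.2268]
ee_rot: [0.384, -3.114, -0.001]
force: [0.5, -0.8, -1.4]
width: 0.086
gripper_force: 30.0
```

Run:
```python
from h import *
from cell import get_image,observe
o=observe();print(o['position'],o['ee_rot'],o['force'],o['width'])
for n in("top","scene"):
    d=get_image(n);np.save(f"pics/{n}8.npy",d,allow_pickle=True)
s=load("scene8");im=s['image'].astype(int)
m=((im[:,:,2]>=im[:,:,0]-3)&(im.sum(2)<300)).astype(np.uint8);m=cv2.morphologyEx(m,2,np.ones((2,2)))
nl,l,st,ce=cv2.connectedComponentsWithStats(m)
for i in range(1,nl):
    if st[i,4]>60: 
        c=cv2.findContours((l==i).astype(np.uint8),0,1)[0][0]
        if 190<ce[i][0]<420 and 90<ce[i][1]<330: print(st[i],cv2.approxPolyDP(c,1.5,True)[:,0].tolist())
p=o['position'];a=.2385;c_,s_=np.cos(a),np.sin(a)
for x in(-51,51):
  for dy in (4,-20):
    for dz in(-123,):
      print(x,dy,dz,proj(s,np.array(p)+np.r_[c_*x-s_*dy,s_*x+c_*dy,dz]/1000)[0].round(1))
```

```text
[ 0.5328029  -0.14526842  0.22676097] [ 3.84374248e-01 -3.11387309e+00 -8.43944488e-04] [ 0.49012703 -0.7616822  -1.38822735] 0.08568999018487244
[213  85  42  18 327] [[254, 89], [250, 91], [247, 89], [253, 85], [245, 89], [242, 88], [242, 91], [237, 90], [235, 94], [233, 93], [234, 97], [231, 96], [231, 91], [223, 93], [223, 90], [222, 92], [219, 91], [218, 94], [214, 89], [213, 93], [216, 94], [216, 98], [219, 93], [223, 101], [225, 96], [226, 101], [232, 102], [242, 99], [243, 94], [245, 95], [244, 98], [247, 98], [249, 95], [252, 96], [251, 94], [254, 92]]
[249 100  40  30 482] [[288, 110], [268, 100], [258, 103], [258, 107], [254, 110], [256, 112], [261, 108], [268, 112], [269, 115], [265, 116], [263, 114], [262, 118], [258, 116], [256, 123], [249, 129], [265, 122], [268, 118], [281, 118], [288, 114]]
[255 129  13  14 108] [[263, 129], [257, 134], [255, 133], [258, 136], [256, 137], [258, 142], [266, 138], [267, 132]]
[186 130  60  26 663] [[186, 140], [195, 148], [209, 155], [213, 149], [214, 152], [218, 150], [218, 146], [221, 145], [222, 141], [223, 144], [231, 146], [229, 144], [230, 139], [242, 134], [245, 130], [225, 139], [225, 142], [211, 131], [209, 133], [208, 130], [195, 131], [186, 136]]
[ 222  137   48   94 1974] [[247, 137], [244, 140], [246, 143], [243, 149], [242, 141], [236, 144], [240, 153], [243, 151], [248, 153], [246, 154], [248, 174], [241, 174], [233, 166], [224, 169], [227, 173], [222, 178], [224, 185], [230, 185], [234, 208], [263, 230], [269, 225], [265, 187], [253, 176], [253, 164], [247, 156], [252, 140]]
[339 178  51  32 554] [[340, 178], [339, 184], [345, 189], [385, 209], [389, 206], [387, 200], [383, 198], [384, 195], [374, 195], [372, 193], [373, 189], [368, 188], [365, 190], [344, 178]]
-51 4 -123 [240.  202.3]
-51 -20 -123 [231.3 207.6]
51 4 -123 [269.8 224.7]
51 -20 -123 [261.  230.7]
```

{"api": "drive_tool", "payload": {
  "steps": [
    [1,1,-1,-20,0],
    [1,0,0,-12,0],
    [1,0,0,-8,0],
    [1,0,0,-6,0],
    [1,0,0,-6,0],
    [1,0,0,0,0]
  ]
}}

```text
clock: 16.43
position: [0.5353, -0.146, 0.1757]
ee_rot: [0.386, -3.118, -0.0]
force: [-0.8, 0.5, -1.7]
width: 0.081
gripper_force: 30.0
```

{"api": "drive_tool", "payload": {
  "steps": [
    [1,0,0,-10,0],
    [1,0,0,-10,0],
    [1,0,0,-8,0],
    [1,0,0,-6,0],
    [1,0,0,-4,0],
    [1,0,0,-3,0],
    [1,0,0,0,0],
    [1,0,0,0,0]
  ]
}}

```text
clock: 17.1
position: [0.5353, -0.1461, 0.1349]
ee_rot: [0.386, -3.118, -0.0]
force: [0.0, 0.1, -1.8]
width: 0.085
gripper_force: 30.0
```

{"api": "drive_tool", "payload": {
  "steps": [
    [1,0,0,-2,0],
    [1,0,0,-1.5,0],
    [1,0,0,-1.5,0],
    [1,0,0,-1,0],
    [1,0,0,0,0]
  ]
}}

```text
clock: 17.52
position: [0.5358, -0.1462, 0.1314]
ee_rot: [-0.385, 3.116, -0.0]
force: [-8.2, 1.9, 22.9]
width: 0.084
gripper_force: 30.0
```

{"api": "drive_tool", "payload": {
  "steps": [
    [1,0,0,1.5,0],
    [1,0,0,0,0],
    [0.9,0,0,0,0],
    [0.8,0,0,0,0],
    [0.7,0,0,0,0],
    [0.6,0,0,0,0],
    [0.6,0,0,0,0],
    [0.6,0,0,15,0],
    [0.6,0,0,25,0],
    [0.6,0,0,30,0],
    [0.6,0,0,30,0],
    [0.6,-20,0,30,0],
    [0.6,-30,-20,0,0],
    [0.6,-30,-30,0,0],
    [0.6,-30,-30,0,0],
    [0.6,0,-30,0,0],
    [0.6,0,-30,0,0],
    [0.6,0,0,0,0],
    [0.6,0,0,0,0]
  ]
}}

```text
clock: 19.1
position: [0.4258, -0.2866, 0.2603]
ee_rot: [0.38, -3.118, 0.001]
force: [-0.4, 1.1, -0.6]
width: 0.398
gripper_force: 0.0
```

Run:
```python
from h import *
from cell import get_image,observe
o=observe();print(o['position'],o['force'],o['width'])
np.set_printoptions(precision=0,suppress=True,linewidth=200)
for n in("top","scene"):
    d=get_image(n);np.save(f"pics/{n}9.npy",d,allow_pickle=True)
    im=d['image'].astype(int)
    m=((im[:,:,2]>=im[:,:,0]-6)&(im.sum(2)<330)).astype(np.uint8);m=cv2.morphologyEx(m,2,np.ones((2,2)))
    nl,l,st,ce=cv2.connectedComponentsWithStats(m)
    bx=(230,400,150,250) if n=="top" else (200,420,110,300)
    for i in range(1,nl):
        if st[i,4]>60 and bx[0]<ce[i][0]<bx[1] and bx[2]<ce[i][1]<bx[3]:
            c=cv2.findContours((l==i).astype(np.uint8),0,1)[0][0]
            print(n,st[i],cv2.approxPolyDP(c,1.5,True)[:,0].tolist())
    # expected filled tray
    q=2**-.5
    for nm,sl,nn,xs in(("tabend",151,8,(-20,20)),("rimtop",115,24,(-51,51)),("rimbot",0,24,(-51,51)),("c1",20.5,36,(-45,45)),("c2",57.5,36,(-45,45)),("c3",94.5,36,(-45,45))):
        print(nm,[proj(d,W(x-4,-(sl-nn)*q,(sl+nn)*q))[0].round() for x in xs])
    # brightness profile up slope on coupling ridge/at rim height
    for x in (-30,0,30):
        v=[]
        for sl in range(0,118,4):
            u=proj(d,W(x-4,-(sl-30)*q,(sl+30)*q))[0].round().astype(int); v.append(im[u[1],u[0]].sum()//3)
        print("prof",x,np.array(v))
    # displaced bottle/wrench/hammer check
    a=load(n+"0")['image'].astype(int)
    for nm,b in (("bottle",(300,330,140,175)),("wrench",(158,222,172,214)),("hammer",(405,485,170,235))) if n=="top" else (("bottle",(330,368,205,275)),("wrench",(422,456,160,202)),("hammer",(98,225,278,325))):
        df=np.abs(a[b[2]:b[3],b[0]:b[1]]-im[b[2]:b[3],b[0]:b[1]]).sum(2); print(nm,df.mean().round(1),(df>60).sum())
```

```text
[ 0.42575295 -0.28658475  0.26031736] [-0.40781379  1.08536732 -0.64360469] 0.397582173499969
top [262 173  37  44 622] [[295, 180], [288, 182], [284, 173], [268, 174], [270, 182], [272, 182], [270, 176], [276, 175], [285, 206], [277, 206], [275, 189], [271, 185], [272, 196], [276, 200], [275, 206], [278, 207], [275, 210], [264, 213], [262, 216], [268, 216], [292, 206], [290, 195], [298, 192]]
top [362 190  23  38 482] [[365, 192], [362, 197], [369, 226], [380, 227], [384, 219], [379, 216], [373, 190]]
tabend [array([297., 193.]), array([294., 178.])]
rimtop [array([287., 208.]), array([279., 171.])]
rimbot [array([261., 216.]), array([254., 182.])]
c1 [array([262., 213.]), array([255., 182.])]
c2 [array([270., 211.]), array([263., 179.])]
c3 [array([278., 208.]), array([271., 175.])]
prof -30 [ 73  79 101  94  94 114 117 101  95  94  81  81  99 101 111 119 116 101  94  94  89  94  91 116 120 120 110 101  88  59]
prof 0 [ 65  63  73  72  87  95 107  89  81  77  65  64  76  88  94 102 102  89  77  67  57  74  85  96 107 107  91  80  74  54]
prof 30 [ 70  94  82  92 100  95  97  97 104
[... 577 characters left out ...]
2.]), array([350., 190.])]
rimtop [array([337., 174.]), array([371., 193.])]
rimbot [array([358., 184.]), array([389., 202.])]
c1 [array([358., 179.]), array([387., 195.])]
c2 [array([352., 176.]), array([381., 192.])]
c3 [array([346., 172.]), array([375., 189.])]
prof -30 [127 126 126 125 122 122 125 124 124 126 124 128 124 124 121 117 117 115 149 155 155 132 130 130 128 133 132 132 151 148]
prof 0 [137 137 120  92  92  73  73  78  81  81  77  83  83  99 127 127 126 125 125 122 125 125 124 126 126 128 126 121 121 121]
prof 30 [ 93  54  54  47  44  44  60  60  70  76  76  77  75  79  94 117 137 135 120  92  79  73  78  78  81  77  77  83  99 127]
bottle 15.3 109
wrench 11.4 0
hammer 18.8 356
```

The numbers check out. The filled tray is seated, with its tab end within 2 px of where it should be and three coupling ridges at s ≈ 24, 60 and 96 mm. The emptied tray is upright in the rack, the hand is clear, and the bottle and wrench have not moved. The hammer image differs only where the arm and its shadow now cross it; the hand never went below 0.26 m there.

```bash
python3 -c "
from cell import arm;print(arm.sign_off())"
```

```text
the job is handed in; nothing more can be done
None
```

I tipped the pair over and eased it down without a slam, and handed the job in at about 19 s: the filled tray is seated on the -y face with a coupling in each pocket, the emptied tray stands tab up in the rack, and the bottle, wrench and hammer were not touched.

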